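# Dial in the exposure on the microscope's shutter timer

## Task

Roll the three number wheels of the shutter timer to 4 7 2 (left to right, seen from the robot), each digit squarely at its red index marks; press the wheels only lightly, their worn axles are delicate and sit at unequal heights. Then press the green button fully in to load the setting and let go. Never press the red button, nor the green one before the number is right, and leave the other things where they are.

Things in the scene. Friction and masses are not known exactly. Their poses are not given: they have to be found in the camera images.
- timer: Shutter timer: grey box fixed to the table, 150 (x) by 300 (y), flat lid 80 above the table. Origin: centre of its underside; x to its back, y to its left, z up (its black front panel, at -x, faces the robot). In the lid: three number wheels in a row along y, 46 apart (wheel1 left, wheel3 right), and right of them two push buttons, green in front, red behind.
- slot1 (a point): Centre of the left wheel's slot, in the plane of the lid (timer frame x 0, y 100, z 80 mm), straight below the wheel's crown. The crown stands 12 to 20 mm above it, unequal from wheel to wheel and not measured: find it by feel. The wheel's axle gives downwards like a spring, 4 N per mm, for 5 mm. Pressing the wheel with more than 16 N damages it.
- wheel1 (a joint): Angle of the left wheel: black smooth disc, radius 28, width 20 mm, level axle along timer y; white digits, one every 0.6283 rad, grey lines between. At 0.6283*n digit n faces straight up, at the red marks. Rolling the crown to timer +x (away from the front) raises it. No clicks; stops at -0.35 and 6.0. Rolled by friction of a fingertip on the crown, about 1.6 N along the rim; stays put.
- slot2 (a point): Centre of the middle wheel's slot, in the plane of the lid (timer frame x 0, y 54, z 80 mm), straight below the wheel's crown. The crown stands 12 to 20 mm above it, unequal from wheel to wheel and not measured: find it by feel. The wheel's axle gives downwards like a spring, 4 N per mm, for 5 mm. Pressing the wheel with more than 16 N damages it.
- wheel2 (a joint): Angle of the middle wheel: black smooth disc, radius 28, width 20 mm, level axle along timer y; white digits, one every 0.6283 rad, grey lines between. At 0.6283*n digit n faces straight up, at the red marks. Rolling the crown to timer +x (away from the front) raises it. No clicks; stops at -0.35 and 6.0. Rolled by friction of a fingertip on the crown, about 1.6 N along the rim; stays put.
- slot3 (a point): Centre of the right wheel's slot, in the plane of the lid (timer frame x 0, y 8, z 80 mm), straight below the wheel's crown. The crown stands 12 to 20 mm above it, unequal from wheel to wheel and not measured: find it by feel. The wheel's axle gives downwards like a spring, 4 N per mm, for 5 mm. Pressing the wheel with more than 16 N damages it.
- wheel3 (a joint): Angle of the right wheel: black smooth disc, radius 28, width 20 mm, level axle along timer y; white digits, one every 0.6283 rad, grey lines between. At 0.6283*n digit n faces straight up, at the red marks. Rolling the crown to timer +x (away from the front) raises it. No clicks; stops at -0.35 and 6.0. Rolled by friction of a fingertip on the crown, about 1.6 N along the rim; stays put.
- load (a joint): Travel (m) of the green push button: 0 out, 0.006 fully in; takes up to 5 N, springs back.
- load_top (a point): Centre of the top face of the green button (24 mm across; timer frame x -32, y -62 mm).
- stop (a joint): Travel (m) of the red push button, the same size, 68 mm behind the green one (timer frame x 36, y -62 mm). Not to be pressed.
- objective: Bystander, loose: steel microscope objective standing on the right end of the timer's lid, diameter 30, 42 high (mm); origin at the centre of its underside.
- slide_box: Bystander, loose: blue and white slide box 85x100x28 (mm); origin at the centre of its underside.
- dish: Bystander, loose: white shallow dish, 90 across, 16 high (mm); origin at the centre of its underside.
- oil: Bystander, loose: small amber bottle, diameter 28, 60 high (mm); origin at the centre of its underside.
- cube: Bystander, loose: aluminium filter cube, 40x40x38 (mm); origin at the centre of its underside.
- driver: Bystander, loose: screwdriver, 150 long (mm); origin at the centre of its underside.
- beaker: Bystander, loose: glass beaker, diameter 60, 70 high (mm); origin at the centre of its underside.

How it is judged:
By the outcome, as a careful person would: the job done as asked, in the order asked, and still so for the second after the job is handed in, with the robot touching nothing.
It also fails if it takes over 64 s, if anything falls off the work surface, if the arm or the gripper's body presses on something with over 40 N, if the wrist force passes 120 N, or if a joint passes its speed limit or range.

## Robot

A 6-joint arm with a two-finger parallel gripper is mounted at the origin on the work surface. World frame = base frame: x ahead of the robot, y to its left, z up, the work surface at z = 0. Lengths are in mm, angles in rad, forces in N, time in s.
With the tool pointing down it reaches from about 350 to 775 mm from the base axis. Payload 7.3 kg.
Tool frame: the origin (TCP) lies at the very end of the fingers, on their centre line; the grasp point (between the pads) lies ctrl.pinch_z behind it (ctrl.pinch_z is the distance from the TCP to the grasp point, in mm); z points along the fingers, y is the direction in which the jaws open and shut (so a half turn about z gives the same grasp; the last joint's range is limited). The gripper opens to 92 mm and grips with 3 to 60 N. Pads are 19 mm wide; open, the fingers measure 130 mm over their backs; the gripper's body (75 mm by 190 mm) begins 47 mm behind the grasp point.
Start: joints at [1.13, 0.342, 1.524, -0, 1.275, -0.146], TCP at [152.524, 502.379, 194.241] pointing down, gripper open.
Joint ranges: [-2.53, 2.53], [-0.77, 2.02], [0.04, 2.7], [-1, 4.14], [0.28, 2.66], [-3.11, 3.11]. Speed limits (rad/s): [2.57, 2.57, 3.14, 3.14, 3.14, 3.14].

## Interface

Orientations are given as a unit quaternion [x, y, z, w].
In Python, from plant import ctrl, cams, masks_of gives the robot as it stands. The module is installed in compiled form; this text tells all that it offers.
- The arm moves only by the shell command python3 -m pendant 'ROWS'. ROWS is JSON, one flat list of numbers, 5 for each row, row after row: the opening, from -1 (shut) to 1 (fully open), so that 0 is half open, then the shift along the tool's x, y, z in mm, then the turn about the tool's z in degrees. In form: [hand, x, y, z, yaw, hand, x, y, z, yaw, ...]. A call has 1 to 5 rows; each row shifts and turns the commanded pose from where the row before left it, along the tool's axes as they then stand; what a row does not reach is not made up. A row lasts 1/8 s, in which the tool goes at most 62.5 mm and 10.7 degrees, less where a joint would pass 70% of its speed; a pose out of reach is approached as far as the arm can. A call with a gripper value outside its range is refused whole. The fingers move at their own pace and stop on an object; the grip force is fixed at half the most. Time passes only in rows, so rows that do not move let the fingers close. It gives the time, the measured TCP pose, the force and the opening at its end, in the units of the state.
- ctrl.sense(): the state, without advancing time (a new reading comes with each control period).
- cams.read_camera(name): name is "scene" or "top" or "wrist"; returns the picture (400x640x3 uint8, red, green, blue); there is no depth.
- cams.camera_params(name): a dict with "K" (3x3 intrinsics, pixels), "distortion" ([k1, k2, p1, p2, k3] as OpenCV has them; the pictures are not rectified), "extrinsics" (4x4, takes a point from camera to world coordinates). Camera axes: x right, y down, z forward; pixel columns grow to the right and rows downward; lengths in mm; the calibration is good to about 2 mm. A picture is of the moment at which its call begins: read the wrist's pose just before it. camera_params takes no time and is no camera call; for the wrist camera it gives the pose at the moment of the call.
- ctrl.hand_in(): hands the job in, once; it reports no verdict.
Trained networks look in the newest picture that a camera, given by its name, has taken for a name from the list of things; names that differ only in an ending like _2 or _b are one class to them, and where a whole thing is asked for, a point or a joint stands for the part that bears it (a point fixed in the world has none). Each returns a list of dicts, best first, with "confidence" (0 to 1); they miss things now and then, are a little off and sometimes report something else, mostly with a low value. They report only what shows in the picture. A call takes as long as a camera call.
- masks_of(name, camera): "region" (400x640 bool, what is visible of it) and "position" ([column, row] in pixels, amid what is visible of it).
The state is a dict: "clock": time; "qpos": joint angles; "joint_velocities": joint speeds; "joint_torque": joint torques, N m; "tool_pos": TCP position; "tcp_rot": TCP orientation; "contact_force": force on the tool from outside, world axes, zero at the start; "wrist_torque": the same for the moment, N m; "finger_gap": finger opening in mm.
Only numpy, scipy, OpenCV 4.12 (cv2) and the standard library are available. Lean on these libraries where they do the work, as an engineer would, in place of code of your own. Each camera call takes 0.05 s, during which the arm holds its last target.

## Working session

There is one attempt and no reset: what is moved stays moved. The work goes in short steps, Python scripts to look and compute and a shell command to move; the robot and the scene stay as the last step left them, time stands still between calls to the robot, and variables do not carry over. Pictures are saved under pics/ and viewed, and the job is handed in when it is done.

```bash
mkdir -p pics; ls; python3 - <<'E'
from plant import ctrl,cams,masks_of
import cv2
s=ctrl.sense()
for k,v in s.items(): print(k,v)
print(ctrl.pinch_z)
for n in ["scene","top","wrist"]:
    im=cams.read_camera(n); cv2.imwrite(f"pics/{n}0.png",im[:,:,::-1]); p=cams.camera_params(n)
    print(n,p)
E
```

```text
pics
clock 0.0
qpos [ 1.12997381e+00  3.42737934e-01  1.52501014e+00 -4.17087177e-05
  1.27541074e+00 -1.46012239e-01]
joint_velocities [-0.00102389  0.00056761  0.00015323 -0.00111086 -0.00198396 -0.00015461]
joint_torque [-2.21997420e-04 -4.31237698e+01 -2.44223481e+01  7.17388233e-02
  5.60841768e-02 -1.70287094e-04]
tool_pos [152.34289678 501.92961729 193.5395175 ]
tcp_rot [ 1.46865841e-01  9.89156111e-01 -7.55380145e-04 -2.07392325e-04]
contact_force [0.23426978 0.6659611  0.65059201]
wrist_torque [-0.01030327 -0.00105158 -0.00913152]
finger_gap 91.69495181614118
18.8
scene {'K': array([[452.04946986,   0.        , 320.24115451],
       [  0.        , 452.04946986, 197.62741354],
       [  0.        ,   0.        ,   1.        ]]), 'distortion': array([-0.09662376,  0.        ,  0.        ,  0.        ,  0.        ]), 'extrinsics': array([[ 1.18294680e-01,  5.47612048e-01, -8.28328083e-01,
         1.35376576e+03],
       [ 9.92850128e-01, -5.18143570e-02,  1.07535558e-01,
        -8.69661763e+01],
       [ 1.59684800e-02, -8.35126528e-01, -5.49826055e-01,
         6.07164389e+0
[... 610 characters left out ...]
],
       [ 0.00000000e+00,  0.00000000e+00,  0.00000000e+00,
         1.00000000e+00]])}
wrist {'K': array([[283.63375872,   0.        , 320.09364771],
       [  0.        , 283.63375872, 201.51164287],
       [  0.        ,   0.        ,   1.        ]]), 'distortion': array([-0.05076991,  0.        ,  0.        ,  0.        ,  0.        ]), 'extrinsics': array([[ 2.89604735e-01,  9.25939017e-01,  2.42417066e-01,
         8.75917021e+01],
       [ 9.57144705e-01, -2.79695155e-01, -7.51307769e-02,
         5.22238036e+02],
       [-1.76363904e-03,  2.53786440e-01, -9.67258669e-01,
         3.83987133e+02],
       [ 0.00000000e+00,  0.00000000e+00,  0.00000000e+00,
         1.00000000e+00]])}
```

View pics/top0.png

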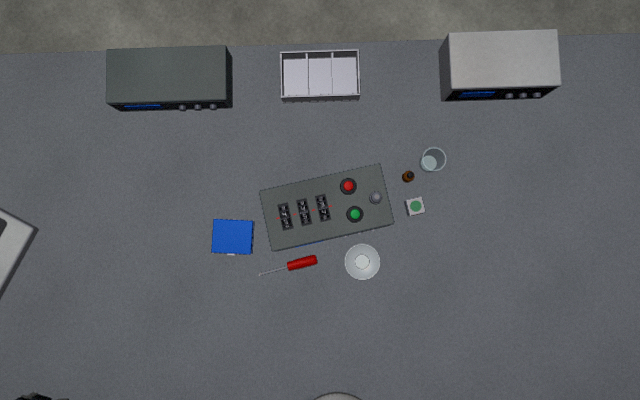

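View pics/scene0.png

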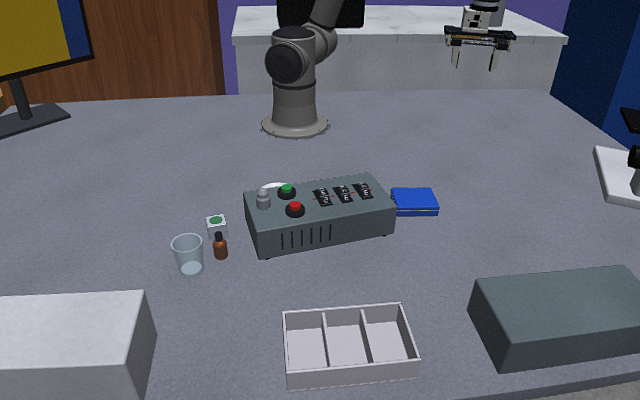

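View pics/wrist0.png

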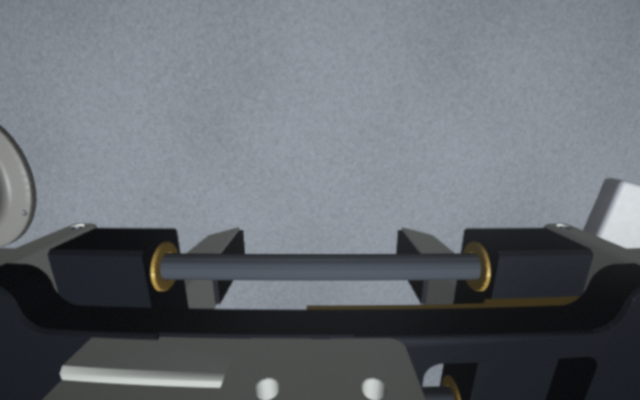

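```bash
cat > h.py <<'E'
from plant import ctrl,cams,masks_of
import numpy as np,cv2
from scipy.optimize import least_squares
def proj(P,p):
    E=np.linalg.inv(p["extrinsics"]);rv,_=cv2.Rodrigues(E[:3,:3])
    return cv2.projectPoints(np.float64(P).reshape(-1,1,3),rv,E[:3,3],p["K"],p["distortion"])[0].reshape(-1,2)
def T2W(t,P):
    P=np.atleast_2d(np.float64(P));c,s=np.cos(t[2]),np.sin(t[2])
    return np.c_[t[0]+c*P[:,0]-s*P[:,1],t[1]+s*P[:,0]+c*P[:,1],P[:,2]]
E
python3 - <<'E'
from h import *
out={}
for n in ["top","scene"]:
    im=cams.read_camera(n)
    for nm in ["timer","slot1","wheel1","wheel2","wheel3","load","load_top","stop","objective"]:
        r=masks_of(nm,n)
        print(n,nm,[(np.round(d["position"],1).tolist(),round(d["confidence"],2),int(d["region"].sum())) for d in r[:3]])
im=cv2.imread("pics/top0.png")
cv2.imwrite("pics/top_c.png",cv2.resize(im[155:260,250:405],None,fx=5,fy=5,interpolation=cv2.INTER_CUBIC))
im=cv2.imread("pics/scene0.png")
cv2.imwrite("pics/sc_c.png",cv2.resize(im[165:260,235:400],None,fx=4.8,fy=4.8,interpolation=cv2.INTER_CUBIC))
E
```

```text
top timer [([324.5, 208.3], 0.89, 7716)]
top slot1 [([328.0, 205.1], 0.55, 7883)]
top wheel1 [([304.0, 210.7], 0.56, 196), ([288.2, 214.8], 0.46, 135), ([325.0, 212.9], 0.27, 7815)]
top wheel2 [([304.0, 210.7], 0.56, 196), ([288.2, 214.8], 0.46, 135), ([325.0, 212.9], 0.27, 7815)]
top wheel3 [([304.0, 210.7], 0.56, 196), ([288.2, 214.8], 0.46, 135), ([325.0, 212.9], 0.27, 7815)]
top load [([355.9, 219.1], 0.56, 66)]
top load_top [([354.0, 214.0], 0.46, 81)]
top stop [([347.2, 188.1], 0.52, 84), ([284.9, 217.4], 0.47, 217)]
top objective [([232.9, 236.3], 0.6, 1383)]
scene timer [([319.5, 211.4], 0.92, 9444)]
scene slot1 [([321.4, 213.7], 0.64, 9476)]
scene wheel1 [([342.5, 191.8], 0.68, 169), ([322.5, 198.6], 0.46, 161), ([363.8, 187.4], 0.45, 160)]
scene wheel2 [([342.5, 191.8], 0.68, 169), ([322.5, 198.6], 0.46, 161), ([363.8, 187.4], 0.45, 160)]
scene wheel3 [([342.5, 191.8], 0.68, 169), ([322.5, 198.6], 0.46, 161), ([363.8, 187.4], 0.45, 160)]
scene load [([284.6, 188.5], 0.57, 74)]
scene load_top []
scene stop []
scene objective [([262.1, 199.8], 0.81, 292)]
```

View pics/top_c.png

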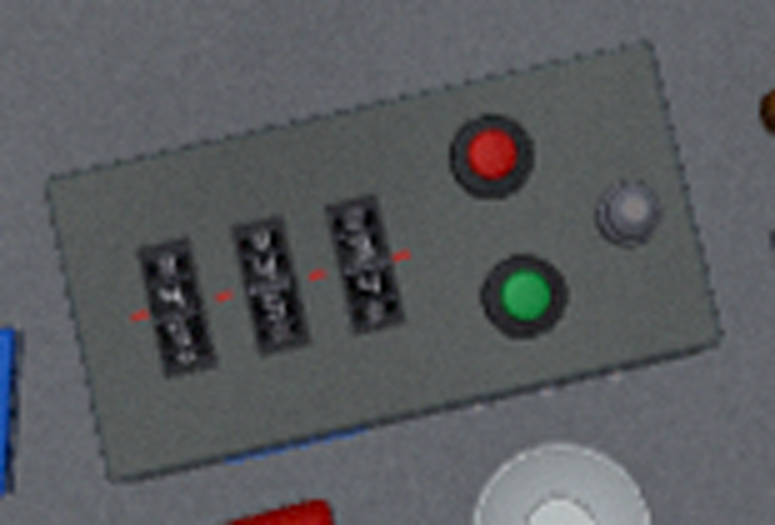

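View pics/sc_c.png

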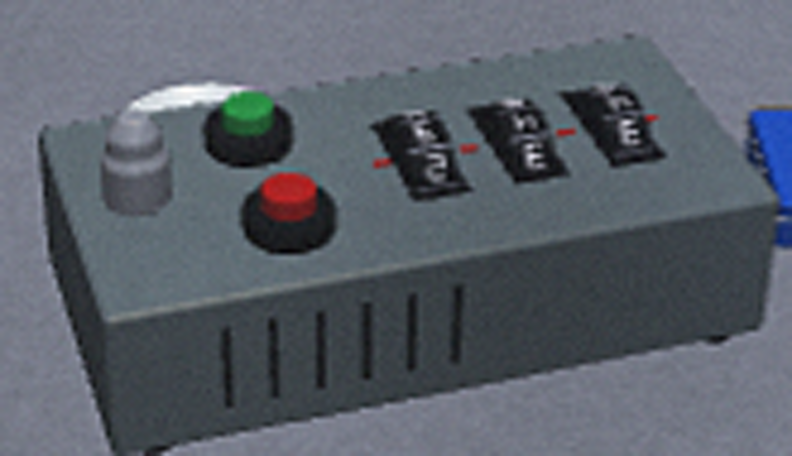

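```bash
cat >> h.py <<'E'
E
python3 - <<'E'
from h import *
C=[(75,150,80),(75,-150,80),(-75,-150,80),(-75,150,80)]
M=[(0,77,80),(0,31,80)]
top=np.array([(50,180),(648,42),(720,340),(112,478),(223,296),(317,274)])/5+np.array([250,155])-.4
sc=np.array([(775,205),(107,322),(42,128),(640,38),(565,132),(470,149)])/4.8+np.array([235,165])-.4
pt,ps=cams.camera_params("top"),cams.camera_params("scene")
P=np.array(C+M)
def f(t,w):
    W=T2W(t,P); r=[]
    if 0 in w: r.append(proj(W,pt)-top)
    if 1 in w: r.append(proj(W,ps)-sc)
    return np.concatenate(r).ravel()
for w in [(0,),(1,),(0,1)]:
    r=least_squares(f,[450,0,.2],args=(w,),x_scale=[10,10,.1],loss="soft_l1"); print(w,r.x,np.round(f(r.x,w).reshape(-1,2),1).tolist())
t=r.x
np.save("t.npy",t)
s=ctrl.sense()
print(T2W(t,[(0,54,80),(0,100,80),(0,8,80),(-32,-62,80)]))
E
```

```text
(0,) [5.58375232e+02 1.34153876e+01 2.00031075e-01] [[-1.7, -0.5], [0.5, -1.0], [1.0, 0.4], [-0.7, 1.2], [0.2, -0.1], [0.1, -0.0]]
(1,) [5.61692594e+02 1.23428359e+01 2.04927731e-01] [[2.2, -1.8], [-0.8, 0.2], [-1.5, 0.0], [1.4, -1.5], [0.0, 0.4], [-0.2, 0.3]]
(0, 1) [5.59357442e+02 1.29723291e+01 2.03134075e-01] [[-1.6, -0.7], [0.5, -1.5], [1.2, -0.2], [-0.4, 1.0], [0.4, -0.4], [0.3, -0.4], [2.2, -2.3], [-0.6, -0.6], [-1.2, -0.7], [1.5, -2.0], [0.2, -0.2], [-0.0, -0.3]]
[[548.46348479  65.86204161  80.        ]
 [539.18344701 110.91624118  80.        ]
 [557.74352258  20.80784205  80.        ]
 [540.52326735 -54.20857489  80.        ]]
```

```bash
cat >> h.py <<'E'
def go(x,y,z=None):
    "shift in tool axes to a timer-frame target"
    from scipy.spatial.transform import Rotation as R
    s=ctrl.sense(); t=np.load("t.npy"); r=R.from_quat(s["tcp_rot"])
    w=T2W(t,[(x,y,z if z is not None else s["tool_pos"][2])])[0]
    d=r.inv().apply(w-s["tool_pos"]); X=r.as_matrix()[:,0]
    yaw=np.degrees(np.arctan2(X[1],X[0])); want=np.degrees(t[2])+180
    dy=(yaw-want+180)%360-180
    print("clock %.2f"%s["clock"],"shift",np.round(d,2),"yawcmd",round(dy,2),"tilt",np.round(r.as_matrix()[2],3),"F",np.round(s["contact_force"],2))
def here():
    s=ctrl.sense(); t=np.load("t.npy"); p=s["tool_pos"]; d=p[:2]-t[:2]; c,q=np.cos(t[2]),np.sin(t[2])
    return np.array([c*d[0]+q*d[1],-q*d[0]+c*d[1],p[2]])
E
python3 -m pendant '[-1,0,0,0,-10,-1,0,0,0,-10,-1,0,0,0,-8.5]'; python3 -c "
from h import *
go(50,54,125)"
```

```text
clock: 1.52
tool_pos: [152.5, 502.4, 194.2]
tcp_rot: [-0.104, 0.995, 0.0, 0.0]
contact_force: [0.6, -1.1, 0.3]
finger_gap: 65.8
clock 1.52 shift [-347.38 -509.04   69.22] yawcmd 0.27 tilt [-0.  0. -1.] F [ 0.59 -1.11  0.32]
```

```bash
python3 -m pendant '[-1,-34.7,-50.9,0,0,-1,-34.7,-50.9,0,0,-1,-34.7,-50.9,0,0,-1,-34.7,-50.9,0,0,-1,-34.7,-50.9,0,0]';python3 -m pendant '[-1,-34.7,-50.9,0,0,-1,-34.7,-50.9,0,0,-1,-34.7,-50.9,0,0,-1,-34.7,-50.9,10,0,-1,-34.7,-50.9,20,0]'; python3 -m pendant '[-1,0,0,25,0,-1,0,0,5,0,-1,0,0,0,0]'; python3 -c "
from h import *
go(50,54,125)
im=cams.read_camera('wrist')
cv2.imwrite('pics/w1.png',cv2.flip(im[:,:,::-1],-1))"
```

```text
clock: 2.15
tool_pos: [375.0, 286.5, 194.5]
tcp_rot: [-0.101, 0.995, 0.0, 0.0]
contact_force: [0.4, -0.2, 0.9]
finger_gap: 16.6
clock: 2.78
tool_pos: [595.3, 73.5, 165.4]
tcp_rot: [-0.101, 0.995, -0.0, 0.001]
contact_force: [0.4, 1.2, 0.1]
finger_gap: 0.1
clock: 3.15
tool_pos: [593.1, 75.7, 135.3]
tcp_rot: [-0.102, 0.995, 0.0, 0.0]
contact_force: [-0.1, 0.3, -0.2]
finger_gap: 0.2
clock 3.15 shift [-4.28 -0.6  10.34] yawcmd 0.01 tilt [-0.  0. -1.] F [-0.07  0.34 -0.19]
```

View pics/w1.png

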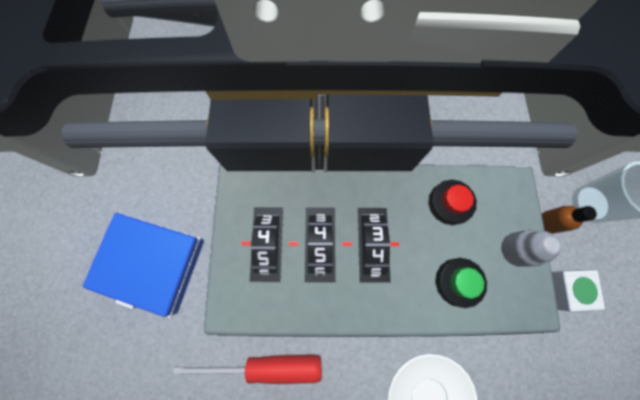

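```bash
cat >> h.py <<'E'
def shot(name,hgt=(16,16,16)):
    "wrist view rectified to the timer lid plane"
    t=np.load("t.npy");p=cams.camera_params("wrist");im=cams.read_camera("wrist")
    out=[]
    # top-down map at lid plane: x from 40..-40, y 135..-90 ; 3 px/mm
    def warp(z,y0,y1,k,x0=35,x1=-35):
        ys=np.arange(y0,y1,-1/k);xs=np.arange(x0,x1,-1/k);Y,X=np.meshgrid(ys,xs)
        uv=proj(T2W(t,np.c_[X.ravel(),Y.ravel(),np.full(X.size,z)]),p).astype(np.float32).reshape(X.shape+(2,))
        return cv2.remap(im,uv,None,cv2.INTER_CUBIC)[:,:,::-1].copy()
    a=warp(80,130,-95,3.5,60,-60)
    cv2.imwrite(f"pics/{name}_lid.png",a)
    cv2.imwrite(f"pics/{name}_raw.png",im[:,:,::-1])
    return im,p
E
python3 - <<'E'
from h import *
shot("w2")
E
```

```text
(no output)
```

View pics/w2_lid.png

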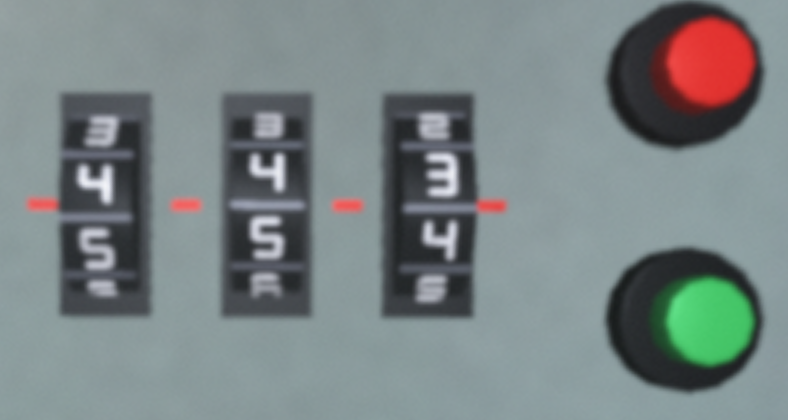

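```bash
cat >> h.py <<'E'
YW=[100,54,8]
def fit(rows,cols,wi,n0,p,told,t,edge=9):
    """rows of lines n0+.5, n0+.. hmm in old-t warp (3.5px/mm, 60/130 origin); cols: left,right edge of wheel crown"""
    L=np.c_[60-np.array(rows)/3.5,np.full(len(rows),130-np.mean(cols)/3.5),np.full(len(rows),80.)]
    uv=proj(T2W(told,L),p)
    def f(v):
        th,h=v
        a=(np.array(n0)*0.6283-th)
        W=T2W(t,np.c_[-28*np.sin(a),np.full(len(a),YW[wi]),80+h-28+28*np.cos(a)])
        return (proj(W,p)-uv).ravel()
    r=least_squares(f,[n0[1]*.6283,15]); return r.x,np.round(r.fun,2)
E
python3 - <<'E'
from h import *
told=np.load("t.npy");p=cams.camera_params("wrist")
t=told.copy(); W=T2W(told,[(1.43,-.3,0)])[0]; t[:2]=W[:2]; np.save("t.npy",t); np.save("told.npy",told); print(t)
for wi,rows,cols,n in [(0,[154,217,274],(61,132),[3.5,4.5,5.5]),(1,[145,205,267],(230,305),[3.5,4.5,5.5]),(2,[146,208,269],(403,478),[2.5,3.5,4.5])]:
    x,r=fit(rows,cols,wi,n,p,told,t); print(wi+1,x,x[0]/.6283,r)
go(0,100); print(here(),cams.camera_params("wrist")["extrinsics"][:3,3]-ctrl.sense()["tool_pos"])
E
```

```text
[5.60818562e+02 1.29669855e+01 2.03134075e-01]
1 [ 2.65888245 17.7025825 ] 4.231867656796643 [ 0.15  0.16  0.76  0.17 -1.13 -0.22]
2 [ 2.76247819 18.01875724] 4.3967502705386705 [ 0.08  0.07  0.05 -0.14  0.09  0.11]
3 [ 2.1016517  20.82864969] 3.3449812251139623 [ 0.09  0.11 -0.87  0.03  0.9  -0.02]
clock 3.25 shift [44.83 45.05 -0.11] yawcmd 0.04 tilt [-0.002 -0.    -1.   ] F [ 0.28 -0.24 -0.17]
[ 44.85340253  54.9736694  136.33372509] [-66.81411514 -13.68778704 190.1065433 ]
```

```bash
python3 -m pendant '[-1,42.8,45,0,0,-1,0,0,20,0,-1,0,0,10,0,-1,0,0,2,0,-1,0,0,0,0]'; python3 -c "
from h import *
go(2,100);print(here())"
```

```text
clock: 3.88
tool_pos: [543.0, 110.4, 103.3]
tcp_rot: [-0.101, 0.995, 0.0, 0.0]
contact_force: [0.5, -0.2, -0.0]
finger_gap: 0.7
clock 3.88 shift [ 0.19  0.98 -0.  ] yawcmd -0.05 tilt [-0.001 -0.    -1.   ] F [ 0.45 -0.17 -0.05]
[  2.18586049  99.0243798  103.31715346]
```

```bash
for i in 1 2; do python3 -m pendant '[-1,0,0,1.5,0,-1,0,0,1.5,0]'|egrep 'pos|force'; done; python3 -m pendant '[-1,0,0,0.7,0]'|egrep 'pos|force'
```

```text
tool_pos: [542.6, 110.4, 100.1]
contact_force: [-0.4, -0.2, 0.0]
tool_pos: [542.3, 110.6, 96.8]
contact_force: [0.5, 0.1, 0.7]
tool_pos: [542.3, 110.6, 96.1]
contact_force: [-0.4, -0.4, -0.2]
```

```bash
for i in 1 2 3; do python3 -m pendant '[-1,0,0,0.7,0]'|egrep 'pos|force'; done
```

```text
tool_pos: [542.3, 110.6, 95.5]
contact_force: [-0.1, 0.4, 0.2]
tool_pos: [542.4, 110.6, 94.8]
contact_force: [-0.5, -0.0, -0.1]
tool_pos: [542.3, 110.6, 94.1]
contact_force: [-0.1, 0.5, 0.6]
```

```bash
for i in 1 2; do python3 -m pendant '[-1,0,0,0.7,0]'|egrep 'pos|force'; done
```

```text
tool_pos: [542.3, 110.6, 93.4]
contact_force: [-0.6, 0.2, -0.0]
tool_pos: [542.3, 110.6, 92.7]
contact_force: [0.3, 0.1, 0.2]
```

```bash
for i in 1 2; do python3 -m pendant '[-1,0,0,0.7,0]'|egrep 'pos|force'; done
```

```text
tool_pos: [542.3, 110.6, 92.0]
contact_force: [-0.1, -0.9, -0.9]
tool_pos: [542.3, 110.6, 91.3]
contact_force: [-0.4, 0.9, -0.1]
```

```bash
python3 -c "
from h import *
for n in ['scene','wrist']:
    im=cams.read_camera(n)
    im=im[120:260,240:440] if n=='scene' else cv2.flip(im,-1)
    if n=='scene': im=cv2.resize(im,None,fx=4,fy=4,interpolation=cv2.INTER_CUBIC)
    cv2.imwrite(f'pics/{n}3.png',im[:,:,::-1])
print(here(),ctrl.sense()['contact_force'],ctrl.sense()['finger_gap'])"
```

```text
[ 1.51878398 99.3336308  91.23010894] [-0.02988133 -0.09314239  0.76603597] 0.21099799551016213
```

View pics/scene3.png

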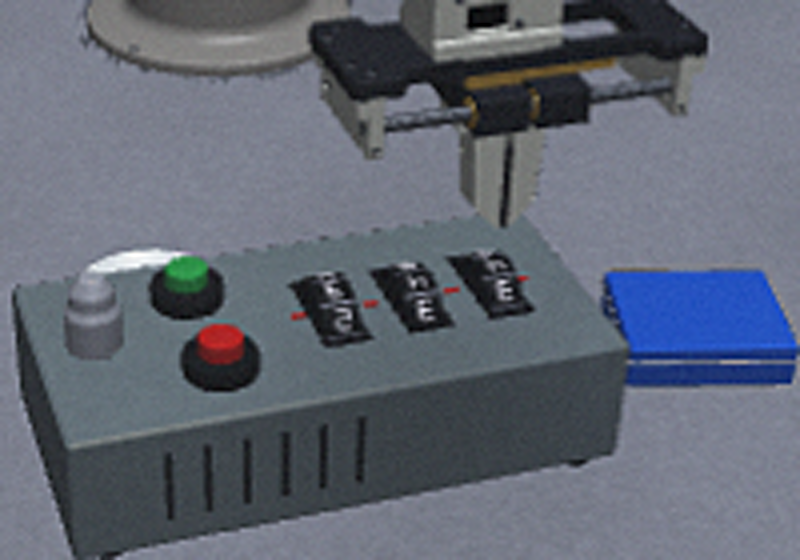

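View pics/wrist3.png

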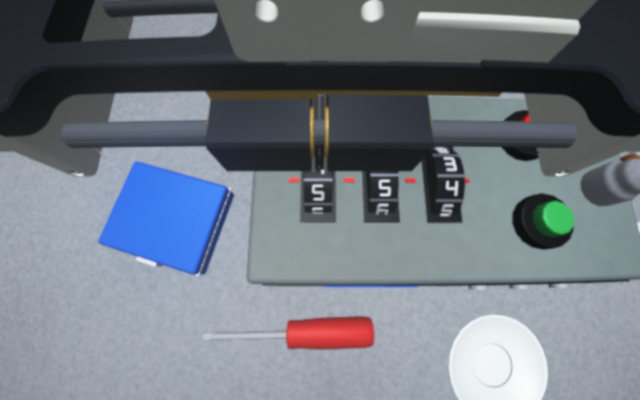

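```bash
python3 -c "
from h import *
s=ctrl.sense();ps=cams.camera_params('scene');pw=cams.camera_params('wrist');t=np.load('t.npy')
print(s['tool_pos'],s['clock'])
print((proj(s['tool_pos'],ps)-[240,120])*4, proj(s['tool_pos'],pw), proj(s['tool_pos']+[0,0,30],pw))
print((proj(T2W(t,[(0,100,95),(0,100,80)]),ps)-[240,120])*4, [639,399]-proj(T2W(t,[(0,100,95),(0,100,80)]),pw))
"
```

```text
[542.26655667 110.56462892  91.23010894] 5.475
[[490.8469424  266.59633943]] [[319.93193538 225.86837179]] [[319.90036489 242.47189257]]
[[491.35529644 259.06497115]
 [489.50112808 282.47624065]] [[318.11276727 173.37048072]
 [318.16521208 180.11552013]]
```

```bash
python3 -c "
from h import *
im=cams.read_camera('top'); cv2.imwrite('pics/top4.png',cv2.resize(im[150:270,240:400],None,fx=4.8,fy=4.8,interpolation=cv2.INTER_CUBIC)[:,:,::-1])
a=cv2.imread('pics/wrist3.png');cv2.imwrite('pics/wz.png',cv2.resize(a[120:230,240:400],None,fx=5,fy=5,interpolation=cv2.INTER_CUBIC))
"
```

```text
(no output)
```

View pics/top4.png

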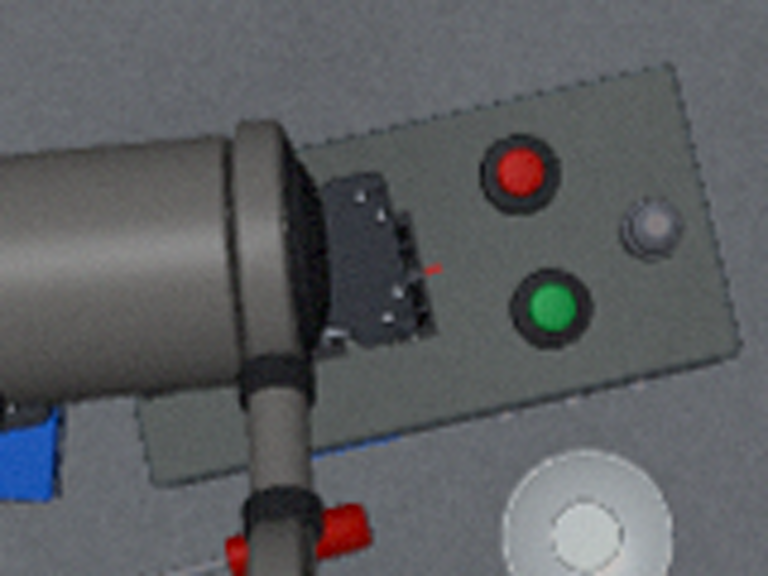

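View pics/wz.png

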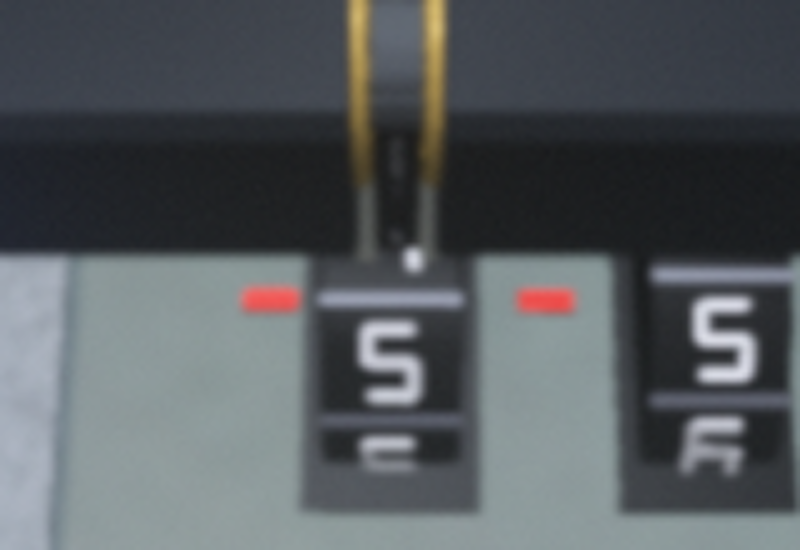

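```bash
python3 -c "
from h import *
from scipy.spatial.transform import Rotation as R
s=ctrl.sense();pw=cams.camera_params('wrist');r=R.from_quat(s['tcp_rot'])
for z in (0,-10,-20,-30,-40):
  print(z,[np.round(proj(s['tool_pos']+r.apply([x,y,z]),pw)[0],1).tolist() for x in (9.5,-9.5) for y in (46,65)])
"
python3 -c "
import cv2
a=cv2.imread('pics/wrist0.png');cv2.imwrite('pics/wz0.png',cv2.resize(a[200:320,150:300],None,fx=5,fy=5,interpolation=cv2.INTER_CUBIC))
a=cv2.imread('pics/scene0.png');cv2.imwrite('pics/sz0.png',cv2.resize(a[0:90,420:540],None,fx=6,fy=6,interpolation=cv2.INTER_CUBIC))
from plant import *"
```

```text
0 [[385.4, 213.1], [412.2, 213.1], [383.8, 238.4], [410.0, 238.3]]
-10 [[388.7, 217.5], [416.9, 217.5], [387.0, 243.9], [414.4, 243.8]]
-20 [[392.4, 222.4], [422.0, 222.3], [390.4, 249.9], [419.2, 249.8]]
-30 [[396.5, 227.8], [427.7, 227.7], [394.2, 256.7], [424.6, 256.5]]
-40 [[401.0, 233.8], [434.0, 233.7], [398.5, 264.2], [430.5, 264.0]]
```

View pics/wz0.png

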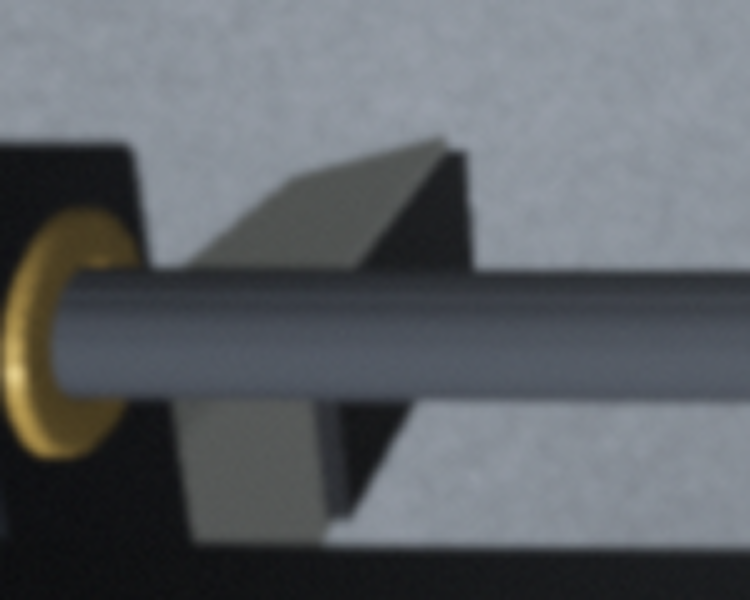

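View pics/sz0.png

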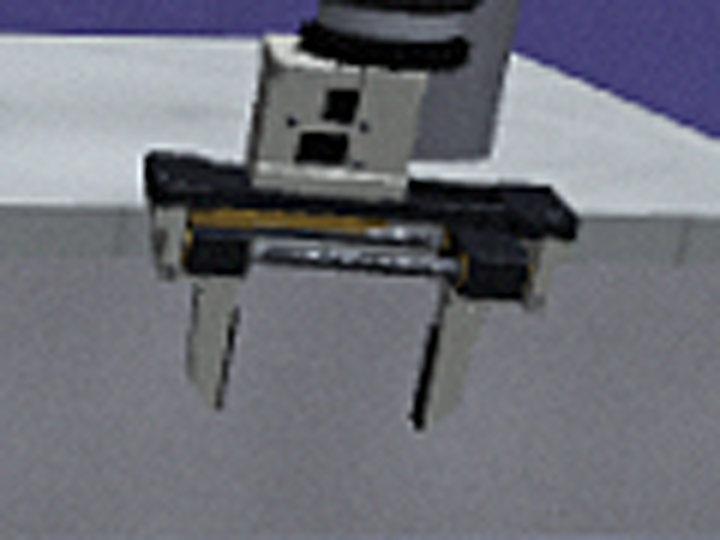

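```bash
python3 -m pendant '[-1,0,0,3,0,-1,0,0,3,0,-1,0,0,3,0]'|egrep 'pos|force'; python3 -m pendant '[-1,0,0,2,0,-1,0,0,1,0,-1,0,0,0,0]'|egrep 'pos|force'; python3 -c "
from h import *
im=cams.read_camera('scene')
im=cv2.resize(im[120:260,240:440],None,fx=4,fy=4,interpolation=cv2.INTER_CUBIC)
cv2.imwrite(f'pics/scene5.png',im[:,:,::-1])"
```

```text
tool_pos: [542.2, 110.6, 82.0]
contact_force: [0.3, -0.6, 0.6]
tool_pos: [542.3, 110.6, 79.3]
contact_force: [-0.7, 1.0, -0.0]
```

View pics/scene5.png

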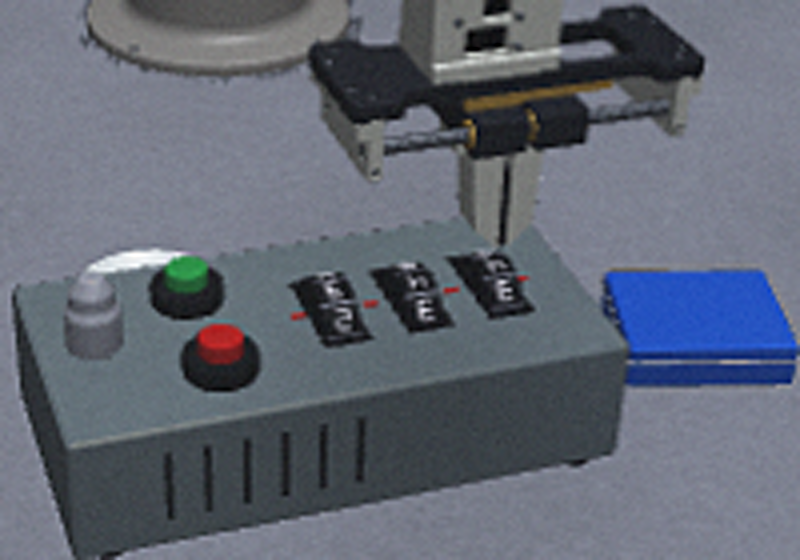

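```bash
python3 -m pendant '[-1,0,0,3,0,-1,0,0,3,0,-1,0,0,1,0]'|egrep 'pos|force'; for i in 1 2 3; do python3 -m pendant '[-1,0,0,1,0]'|egrep 'pos|force'; done
```

```text
tool_pos: [542.1, 110.6, 72.0]
contact_force: [-0.6, 0.8, 0.5]
tool_pos: [542.3, 110.6, 71.2]
contact_force: [-0.6, 0.8, -0.8]
tool_pos: [542.4, 110.6, 70.3]
contact_force: [0.1, 0.4, -1.0]
tool_pos: [542.4, 110.6, 69.3]
contact_force: [0.8, 0.1, 0.3]
```

```bash
for i in 1 2 3; do python3 -m pendant '[-1,0,0,0.8,0]'|egrep 'pos|force'; done
```

```text
tool_pos: [542.3, 110.6, 68.5]
contact_force: [0.5, 0.4, 0.4]
tool_pos: [542.4, 110.6, 67.7]
contact_force: [1.1, -0.4, -0.2]
tool_pos: [542.3, 110.6, 66.9]
contact_force: [0.0, -0.4, 0.1]
```

```bash
for i in 1 2 3; do python3 -m pendant '[-1,0,0,0.8,0]'|egrep 'pos|force'; done
```

```text
tool_pos: [542.3, 110.6, 66.1]
contact_force: [-0.2, 0.0, -1.0]
tool_pos: [542.3, 110.6, 65.3]
contact_force: [0.2, -0.0, -0.7]
tool_pos: [542.3, 110.6, 64.5]
contact_force: [0.5, -0.7, -0.3]
```

```bash
for i in 1 2; do python3 -m pendant '[-1,0,0,0.8,0]'|egrep 'pos|force'; done;  python3 -c "
from h import *
im=cams.read_camera('scene')
im=cv2.resize(im[140:240,280:420],None,fx=5.5,fy=5.5,interpolation=cv2.INTER_CUBIC)
cv2.imwrite(f'pics/scene6.png',im[:,:,::-1])"
```

```text
tool_pos: [542.3, 110.6, 63.7]
contact_force: [0.3, 0.9, 1.2]
tool_pos: [542.4, 110.6, 63.0]
contact_force: [-1.2, -0.9, 1.7]
```

View pics/scene6.png

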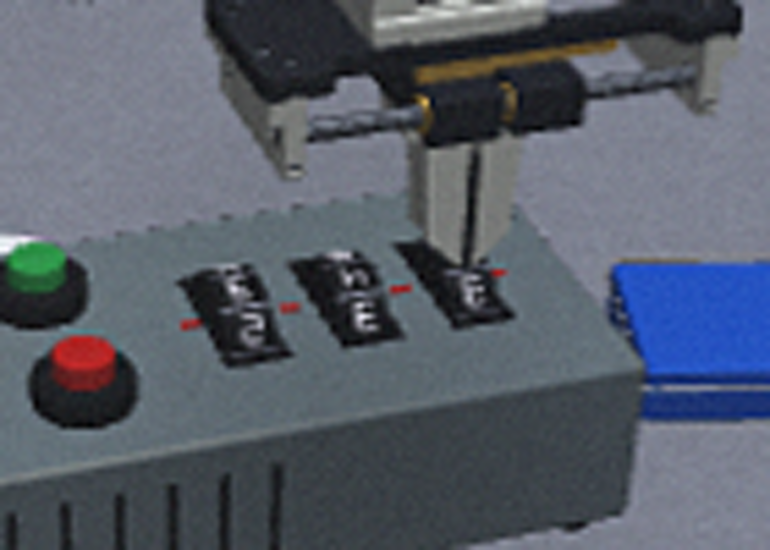

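```bash
for i in 1 2; do python3 -m pendant '[-1,0,0,0.6,0]'|egrep 'pos|force'; done
```

```text
tool_pos: [542.4, 110.6, 62.6]
contact_force: [-1.0, -0.7, 4.4]
tool_pos: [542.5, 110.6, 62.1]
contact_force: [-1.5, 0.1, 7.3]
```

```bash
python3 -m pendant '[-1,1.5,0,0,0,-1,1.5,0,0,0,-1,1.1,0,0,0]'|egrep 'pos|force'; python3 -m pendant '[-1,0,0,0,0]'|egrep 'pos|force'; python3 -m pendant '[-1,0,0,-4,0,-1,0,0,-6,0]'|egrep 'pos|force'
```

```text
tool_pos: [539.1, 109.9, 62.3]
contact_force: [2.7, 0.9, 5.8]
tool_pos: [539.0, 109.9, 62.2]
contact_force: [1.4, 0.9, 3.9]
tool_pos: [537.4, 109.6, 71.3]
contact_force: [-0.7, -0.4, 0.0]
```

```bash
python3 -m pendant '[-1,0,0,-8,0,-1,0,0,0,0]'|egrep 'clock|pos|force'; python3 -c "
from h import *
go(-7,54,75); print(here())"
```

```text
clock: 9.38
tool_pos: [538.7, 109.8, 80.4]
contact_force: [-0.2, 0.6, -0.3]
clock 9.38 shift [  4.83 -45.31   5.4 ] yawcmd -0.03 tilt [-0.001 -0.    -1.   ] F [-0.22  0.64 -0.29]
[-2.15619414 99.30407721 80.39728342]
```

```bash
python3 -m pendant '[-1,4.8,-45.3,0,0,-1,0,0,7,0,-1,0,0,1,0,-1,0,0,0,0]'|egrep 'clock|pos|force'; for i in 1 2 3 ; do python3 -m pendant '[-1,0,0,1,0]'|egrep 'pos|force';done
```

```text
clock: 9.88
tool_pos: [542.4, 65.2, 71.5]
contact_force: [-0.8, -0.2, -0.2]
tool_pos: [542.8, 65.1, 70.8]
contact_force: [0.2, 1.2, -0.2]
tool_pos: [542.7, 64.9, 69.8]
contact_force: [-0.3, 0.1, 0.6]
tool_pos: [542.7, 64.7, 68.7]
contact_force: [0.0, 0.3, 0.4]
```

```bash
for i in 1 2 3 ; do python3 -m pendant '[-1,0,0,0.8,0]'|egrep 'pos|force';done
```

```text
tool_pos: [542.7, 64.5, 67.9]
contact_force: [-0.1, 0.1, 0.3]
tool_pos: [542.7, 64.4, 67.1]
contact_force: [-0.6, 0.2, 1.0]
tool_pos: [542.7, 64.4, 66.3]
contact_force: [-1.0, -0.5, -0.1]
```

```bash
for i in 1 2 3 ; do python3 -m pendant '[-1,0,0,0.8,0]'|egrep 'pos|force';done
```

```text
tool_pos: [542.7, 64.4, 65.5]
contact_force: [-0.2, 0.1, 0.9]
tool_pos: [542.7, 64.4, 64.7]
contact_force: [0.2, -0.6, -0.1]
tool_pos: [542.7, 64.4, 63.9]
contact_force: [-0.4, 0.8, 0.2]
```

```bash
for i in 1 2 3 ; do python3 -m pendant '[-1,0,0,0.7,0]'|egrep 'pos|force';done
```

```text
tool_pos: [542.8, 64.4, 63.3]
contact_force: [-0.2, 0.8, 3.4]
tool_pos: [542.8, 64.4, 62.8]
contact_force: [-1.3, 0.0, 4.4]
tool_pos: [542.9, 64.4, 62.3]
contact_force: [-1.5, -0.8, 5.6]
```

```bash
python3 -m pendant '[-1,-2,0,0.3,0,-1,-3,0,0,0]'|egrep 'pos|force';python3 -m pendant '[-1,-3,0,0,0,-1,-3,0,0,0]'|egrep 'pos|force';python3 -m pendant '[-1,-3,0,0,0]'|egrep 'pos|force'
```

```text
tool_pos: [547.9, 65.4, 62.2]
contact_force: [-1.7, -0.2, 7.0]
tool_pos: [553.8, 66.6, 62.2]
contact_force: [-1.3, -0.1, 7.4]
tool_pos: [556.7, 67.2, 62.2]
contact_force: [-1.0, -1.1, 7.4]
```

```bash
python3 -m pendant '[-1,0,0,-5,0,-1,-18,0,-15,0,-1,-20,0,0,0,-1,0,0,0,0]'|egrep 'clock|pos|force';  python3 -c "
from h import *
print(here());shot('w7');go(-7,54,66)"
```

```text
clock: 12.5
tool_pos: [594.3, 75.0, 81.3]
contact_force: [-0.1, 1.0, 0.1]
[45.32705827 54.0213403  81.30319762]
clock 12.55 shift [51.17 -0.15 15.01] yawcmd -0.02 tilt [ 0.001  0.    -1.   ] F [ 0.05 -0.47  0.16]
```

View pics/w7_lid.png

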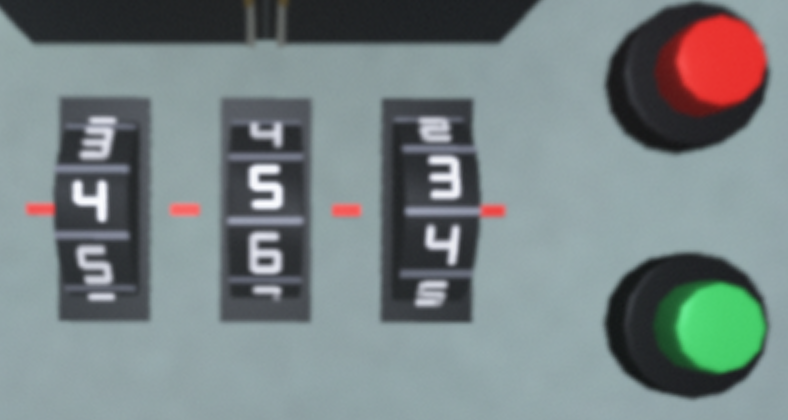

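```bash
python3 - <<'E'
from h import *
t=np.load("t.npy");p=cams.camera_params("wrist")
for wi,rows,cols,n in [(0,[168,235,289],(56,130),[3.5,4.5,5.5]),(1,[157,220,280],(228,303),[4.5,5.5,6.5]),(2,[149,211,273],(404,480),[2.5,3.5,4.5])]:
    x,r=fit(rows,cols,wi,n,p,t,t); print(wi+1,x,x[0]/.6283,r)
E
```

```text
1 [ 2.52660781 17.71648945] 4.021339829130151 [ 1.18  0.02  1.29  0.41 -2.77  0.25]
2 [ 3.28607066 16.78341775] 5.230098141757083 [-0.23  0.08 -0.24 -0.18 -0.23  0.17]
3 [ 2.10686466 19.62081887] 3.3532781471642683 [ 0.25  0.34 -1.4   0.11  1.51 -0.2 ]
```

```bash
python3 -m pendant '[-1,51.6,0,0,0,-1,0,0,12,0,-1,0,0,3,0,-1,0,0,1.5,0,-1,0,0,1.5,0]'|egrep 'clock|pos|force'; python3 -m pendant '[-1,0,0,1,0]'|egrep 'pos|force'
```

```text
clock: 13.18
tool_pos: [543.9, 64.6, 63.6]
contact_force: [0.2, -0.4, 1.1]
tool_pos: [544.0, 64.6, 62.9]
contact_force: [-0.2, 0.7, 4.7]
```

```bash
python3 -m pendant '[-1,-2,0,0.6,0,-1,-3,0,0,0]'|egrep 'pos|force'; python3 -m pendant '[-1,-3,0,0,0,-1,-3,0,0,0,-1,-3,0,0,0]'|egrep 'pos|force'; python3 -c "
from h import *
print(here())"
```

```text
tool_pos: [548.2, 65.4, 62.4]
contact_force: [-1.7, -0.2, 5.4]
tool_pos: [557.1, 67.2, 62.5]
contact_force: [-1.9, -1.4, 5.8]
[ 7.29277882 53.9149924  62.48210198]
```

```bash
python3 -m pendant '[-1,0,0,-5,0,-1,0,0,-2,0,-1,15.5,0,0,0,-1,0,0,4.5,0,-1,0,0,1.5,0]'|egrep 'clock|pos|force'; python3 -m pendant '[-1,0,0,0.5,0]'|egrep 'pos|force';python3 -c "
from h import *
print(here())"
```

```text
clock: 14.55
tool_pos: [541.7, 64.3, 62.7]
contact_force: [-2.2, -0.8, 4.8]
tool_pos: [542.1, 64.3, 62.6]
contact_force: [-1.5, 0.5, 4.3]
[-7.96780421 54.06696132 62.61712778]
```

```bash
python3 -m pendant '[-1,-2,0,0.4,0,-1,-3,0,0,0,-1,-3,0,0,0]'|egrep 'pos|force'; python3 -m pendant '[-1,-3,0,0,0,-1,-3,0,0,0]'|egrep 'pos|force'; python3 -m pendant '[-1,0,0,-5,0,-1,-18,0,-14,0,-1,-20,0,0,0,-1,0,0,0,0]'|egrep 'clock|pos|force';  python3 -c "
from h import *
print(here());shot('w8');go(-7,54,66)"
```

```text
tool_pos: [550.1, 65.9, 62.5]
contact_force: [-2.7, 0.2, 5.1]
tool_pos: [556.0, 67.1, 62.5]
contact_force: [-2.7, 1.3, 5.7]
clock: 15.8
tool_pos: [593.5, 74.8, 80.9]
contact_force: [-1.1, -0.1, -0.2]
[44.49769859 53.94888591 80.8867153 ]
clock 15.85 shift [50.32 -0.11 14.58] yawcmd -0.02 tilt [ 0.001  0.    -1.   ] F [-0.31  0.74  0.14]
```

View pics/w8_lid.png

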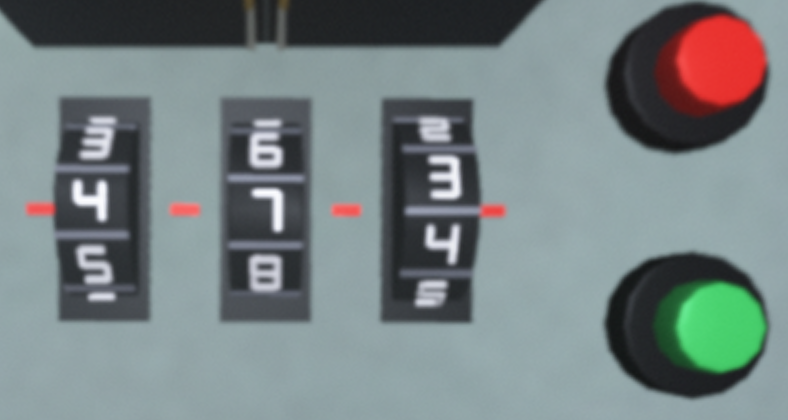

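```bash
python3 - <<'E'
from h import *
t=np.load("t.npy");p=cams.camera_params("wrist")
for wi,rows,cols,n in [(0,[127,168,235,289],(56,130),[2.5,3.5,4.5,5.5]),(1,[130,178,245,293],(228,303),[5.5,6.5,7.5,8.5]),(2,[149,211,273],(404,480),[2.5,3.5,4.5])]:
    x,r=fit(rows,cols,wi,n,p,t,t); print(wi+1,x,x[0]/.6283,r)
    # fix h
    for h in (12,14,16,18,20):
        L=np.c_[60-np.array(rows)/3.5,np.full(len(rows),130-np.mean(cols)/3.5),np.full(len(rows),80.)];uv=proj(T2W(t,L),p)
        def f(v):
            a=np.array(n)*.6283-v[0]
            return (proj(T2W(t,np.c_[-28*np.sin(a),np.full(len(a),YW[wi]),80+h-28+28*np.cos(a)]),p)-uv)[:,1]
        q=least_squares(f,[n[1]*.6283]); print(h,q.x/.6283,np.round(q.fun,2))
E
```

```text
1 [ 2.51007916 18.81792476] 3.995032885762416 [-2.34  1.06  1.74 -0.16  1.75 -0.03 -2.46 -0.12]
12 [4.05105682] [-0.86 -0.81  0.52  0.7 ]
14 [4.03440236] [-0.31 -0.63  0.36  0.46]
16 [4.01747813] [ 0.25 -0.45  0.18  0.21]
18 [4.00027748] [ 0.81 -0.28 -0.01 -0.05]
20 [3.9827935] [ 1.38 -0.11 -0.2  -0.31]
2 [ 4.31303353 16.36042308] 6.86460851044623 [-0.21 -0.05 -0.23 -0.07 -0.23  0.29 -0.22 -0.39]
12 [6.90063971] [-1.16 -0.34  0.73  0.12]
14 [6.884265] [-0.65 -0.21  0.54 -0.11]
16 [6.8676378] [-0.14 -0.09  0.33 -0.35]
18 [6.85075223] [ 0.38  0.02  0.12 -0.59]
20 [6.83360221] [ 0.9   0.13 -0.11 -0.83]
3 [ 2.10360135 19.58936611] 3.348084281709522 [ 0.24  0.36 -1.39  0.12  1.54 -0.22]
12 [3.40515494] [-1.02  0.19  0.63]
14 [3.38943795] [-0.68  0.15  0.39]
16 [3.37358335] [-0.33  0.11  0.15]
18 [3.35758848] [ 0.01  0.06 -0.09]
20 [3.34145056] [ 0.36  0.01 -0.34]
```

```bash
python3 -m pendant '[-1,45.7,0,0,0,-1,0,0,12,0,-1,0,0,3,0,-1,0,0,1.5,0,-1,0,0,1,0]'|egrep 'clock|pos|force'; python3 -m pendant '[-1,0,0,0.7,0]'|egrep 'pos|force';python3 -m pendant '[-1,0,0,0.7,0]'|egrep 'pos|force'
```

```text
clock: 16.48
tool_pos: [548.5, 65.5, 63.6]
contact_force: [0.0, 1.2, 1.4]
tool_pos: [548.5, 65.5, 63.2]
contact_force: [0.3, -0.5, 2.4]
tool_pos: [548.6, 65.5, 62.7]
contact_force: [0.1, 0.3, 4.9]
```

```bash
python3 -m pendant '[-1,-1.2,0,0.3,0,-1,-1.2,0,0,0,-1,0,0,0,0]'|egrep 'pos|force';python3 -m pendant '[-1,0,0,-4,0,-1,0,0,-14,0,-1,0,0,0,0]'|egrep 'clock|pos|force';  python3 -c "
from h import *
print(here());go(7,8,71)"
```

```text
tool_pos: [550.3, 65.9, 62.4]
contact_force: [-1.2, -0.4, 6.3]
clock: 17.48
tool_pos: [551.0, 66.0, 81.1]
contact_force: [-0.1, 0.4, -0.4]
[ 1.09152113 53.90793493 81.11431427]
clock 17.48 shift [ -5.91 -45.9   10.15] yawcmd -0.03 tilt [-0.002 -0.    -1.   ] F [-0.15  0.41 -0.39]
```

```bash
python3 -m pendant '[-1,-5.9,-45.9,0,0,-1,0,0,6,0,-1,0,0,3,0,-1,0,0,1,0,-1,0,0,1,0]'|egrep 'clock|pos|force';for i in 1 2 3 ; do python3 -m pendant '[-1,0,0,0.8,0]'|egrep 'pos|force';done
```

```text
clock: 18.1
tool_pos: [565.0, 22.9, 68.8]
contact_force: [0.9, -0.1, -0.3]
tool_pos: [565.2, 22.6, 68.1]
contact_force: [-0.4, -0.0, 0.4]
tool_pos: [565.2, 22.4, 67.3]
contact_force: [0.1, 0.0, 0.2]
tool_pos: [565.2, 22.2, 66.4]
contact_force: [-0.5, 0.4, 0.3]
```

```bash
for i in 1 2  ; do python3 -m pendant '[-1,0,0,0.8,0]'|egrep 'pos|force';done
```

```text
tool_pos: [565.3, 22.2, 65.7]
contact_force: [-0.4, -0.6, 2.3]
tool_pos: [565.3, 22.2, 65.0]
contact_force: [-1.5, 0.2, 3.3]
```

```bash
python3 -m pendant '[-1,0,0,0.7,0]'|egrep 'pos|force'
```

```text
tool_pos: [565.3, 22.2, 64.5]
contact_force: [-1.5, 0.1, 5.9]
```

```bash
python3 -m pendant '[-1,2,0,0.3,0,-1,3,0,0,0,-1,3,0,0,0]'|egrep 'pos|force'; python3 -m pendant '[-1,3,0,0,0,-1,3,0,0,0]'|egrep 'pos|force'; python3 -m pendant '[-1,0,0,-5,0,-1,0,0,-2,0,-1,-9.7,0,0,0,-1,0,0,4,0,-1,0,0,1.5,0]'|egrep 'clock|pos|force';  python3 -c "
from h import *
print(here())"
```

```text
tool_pos: [558.4, 20.7, 64.6]
contact_force: [1.4, 0.6, 5.2]
tool_pos: [552.4, 19.5, 64.5]
contact_force: [0.9, 1.7, 5.2]
clock: 20.1
tool_pos: [561.3, 21.4, 65.0]
contact_force: [0.6, 0.3, 3.0]
[ 2.1489741   8.13540274 64.96139587]
```

```bash
python3 -m pendant '[-1,0,0,0.6,0]'|egrep 'pos|force'; python3 -m pendant '[-1,3,0,0.2,0,-1,3,0,0,0,-1,3,0,0,0]'|egrep 'pos|force'; python3 -m pendant '[-1,0,0,0,0,-1,0,0,-5,0,-1,0,0,-10,0]'|egrep 'clock|pos|force';  python3 -c "
from h import *
go(45,54,81)"
```

```text
tool_pos: [561.3, 21.3, 64.9]
contact_force: [0.1, 0.5, 4.5]
tool_pos: [552.2, 19.5, 64.8]
contact_force: [2.3, 0.6, 4.2]
clock: 20.98
tool_pos: [551.1, 19.5, 79.1]
contact_force: [0.3, 0.6, -0.5]
clock 20.98 shift [-53.2   45.64  -2.05] yawcmd -0.03 tilt [ 0.003  0.001 -1.   ] F [ 0.29  0.58 -0.54]
```

```bash
python3 -m pendant '[-1,-26.6,22.8,-2,0,-1,-26.6,22.8,0,0,-1,0,0,0,0,-1,0,0,0,0]'|egrep 'clock|pos|force';  python3 -c "
from h import *
print(here());shot('w9')"
```

```text
clock: 21.48
tool_pos: [594.3, 74.6, 81.3]
contact_force: [-0.9, -0.1, -0.3]
[45.26378675 53.57158013 81.31960969]
```

View pics/w9_lid.png

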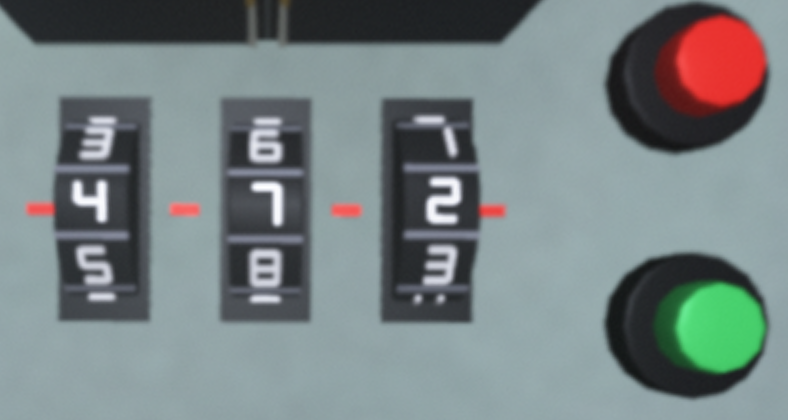

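```bash
cat > m.py <<'E'
import sys
from h import *
name=sys.argv[1]; g=cv2.cvtColor(cv2.imread(f"pics/{name}_lid.png"),cv2.COLOR_BGR2GRAY).astype(float)
t=np.load("t.npy");p=cams.camera_params("wrist")
for wi,(c0,c1),n in [(0,(58,68),[3.5,4.5]),(1,(229,238),[6.5,7.5]),(2,(406,416),[1.5,2.5])]:
    pr=g[:,c0:c1].mean(1); 
    if len(sys.argv)>2: print(wi+1,np.round(pr[120:300:3]).astype(int).tolist())
    rows=[]
    for a,b in ((155,190),(222,258)):
        i=a+np.argmax(pr[a:b]); w=np.arange(i-6,i+7); v=np.clip(pr[w]-np.percentile(pr[w],25),0,None); rows.append((w*v).sum()/v.sum())
    L=np.c_[60-np.array(rows)/3.5,np.full(2,130-np.mean((c0,c1))/3.5),np.full(2,80.)];uv=proj(T2W(t,L),p)
    res=[]
    for h in (13,15,17,19):
        yy=YW[wi]+8
        def f(v):
            a=np.array(n)*.6283-v[0]
            return (proj(T2W(t,np.c_[-28*np.sin(a),np.full(2,yy),80+h-28+28*np.cos(a)]),p)-uv)[:,1]
        q=least_squares(f,[n[1]*.6283]); res.append(round(q.x[0]/.6283,3))
    print(wi+1,np.round(rows,1),"digit for h 13,15,17,19:",res)
E
python3 m.py w9
```

```text
1 [168.3 234.6] digit for h 13,15,17,19: [np.float64(4.055), np.float64(4.04), np.float64(4.024), np.float64(4.009)]
2 [172.  238.5] digit for h 13,15,17,19: [np.float64(6.994), np.float64(6.979), np.float64(6.965), np.float64(6.95)]
3 [167.4 234.1] digit for h 13,15,17,19: [np.float64(2.066), np.float64(2.051), np.float64(2.036), np.float64(2.02)]
```

```bash
python3 -m pendant '[-1,0,0,-12,0,-1,38,-57,0,0,-1,39,-58,0,0,-1,0,0,0,0,-1,0,0,0,0]'|egrep 'clock|pos|force';  python3 -c "
from h import *
print(here());go(-32,-62,75)
im=cams.read_camera('wrist');cv2.imwrite('pics/w10.png',cv2.flip(im,-1)[:,:,::-1])
im=cams.read_camera('scene');cv2.imwrite('pics/s10.png',cv2.resize(im[120:260,220:420],None,fx=4,fy=4,interpolation=cv2.INTER_CUBIC)[:,:,::-1])
ps=cams.camera_params('scene');t=np.load('t.npy')
for z in (90,95,100,105): print((proj(T2W(t,[(-32,-62,z)]),ps)-[220,120])*4)
"
```

```text
clock: 22.15
tool_pos: [548.2, -41.2, 94.4]
contact_force: [0.2, 1.0, 0.3]
[-23.24745063 -50.52582746  94.43592741]
clock 22.15 shift [  8.76 -11.49  19.42] yawcmd -0.12 tilt [-0.001 -0.    -1.   ] F [0.19 0.95 0.32]
[[265.90083012 283.52199597]]
[[265.66597735 275.56437942]]
[[265.43029311 267.56136562]]
[[265.19377747 259.51265698]]
```

View pics/s10.png

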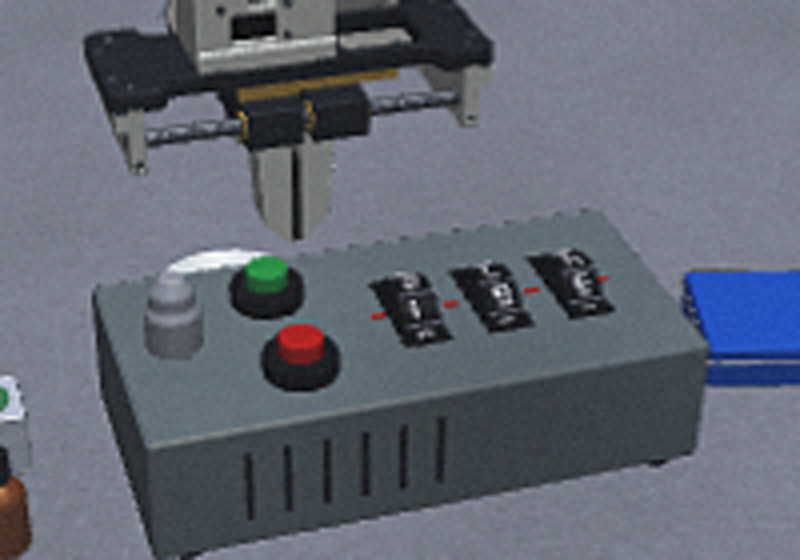

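View pics/w10.png

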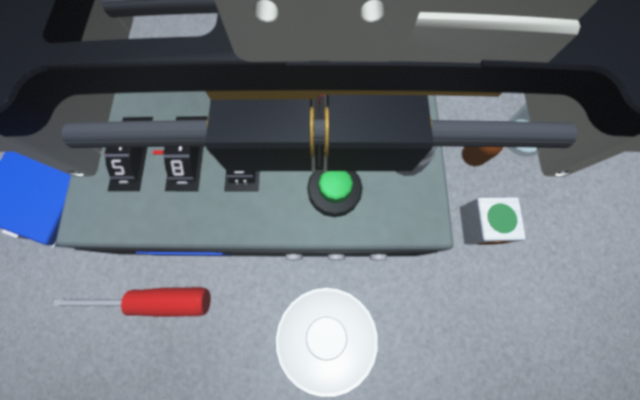

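```bash
python3 -m pendant '[-1,8.8,-11.5,0,0,-1,0,0,14,0,-1,0,0,6,0,-1,0,0,2,0,-1,0,0,0,0]'|egrep 'clock|pos|force';  python3 -c "
from h import *
print(here());go(-32,-62)"; for i in 1 2 3 ; do python3 -m pendant '[-1,0,0,1,0]'|egrep 'pos|force';done
```

```text
clock: 22.88
tool_pos: [541.6, -53.7, 71.3]
contact_force: [0.5, 0.5, -0.1]
[-32.30338334 -61.45048638  71.27066959]
clock 22.88 shift [-0.3  -0.55 -0.  ] yawcmd -0.02 tilt [ 0.  0. -1.] F [ 0.49  0.49 -0.13]
tool_pos: [541.9, -53.8, 70.7]
contact_force: [-0.7, 0.2, 0.3]
tool_pos: [541.8, -53.9, 69.7]
contact_force: [0.3, -0.0, 1.4]
tool_pos: [541.8, -53.9, 68.8]
contact_force: [-0.1, 0.9, 1.5]
```

```bash
for i in 1 2 3 4 5; do python3 -m pendant '[-1,0,0,1,0]'|egrep 'pos|force';done
```

```text
tool_pos: [541.8, -53.9, 67.8]
contact_force: [-0.0, 0.7, 2.1]
tool_pos: [541.8, -53.9, 66.7]
contact_force: [-0.3, 0.2, 3.8]
tool_pos: [541.8, -53.9, 65.7]
contact_force: [0.2, 0.5, 3.7]
tool_pos: [541.8, -53.9, 64.6]
contact_force: [0.6, 0.5, 5.0]
tool_pos: [541.8, -53.9, 63.7]
contact_force: [-0.8, 1.3, 8.4]
```

```bash
python3 -m pendant '[-1,0,0,1,0,-1,0,0,0.5,0]'|egrep 'pos|force'; python3 -m pendant '[-1,0,0,0.5,0,-1,0,0,0,0]'|egrep 'pos|force'
```

```text
tool_pos: [541.9, -53.9, 63.5]
contact_force: [-5.5, 1.0, 17.4]
tool_pos: [541.9, -53.9, 63.5]
contact_force: [-5.9, 0.6, 18.9]
```

Bottomed (stop at z≈63.5, force well above 5 N). Release and check.

```bash
python3 -m pendant '[-1,0,0,-6,0,-1,0,0,-10,0,-1,0,0,-20,0,-1,0,0,-20,0,-1,0,0,0,0]'|egrep 'clock|pos|force';  python3 -c "
from h import *
go(45,54,90)"
```

```text
clock: 25.0
tool_pos: [542.3, -54.2, 118.6]
contact_force: [0.5, -0.4, -1.0]
clock 25.00 shift [-76.56 116.07  28.6 ] yawcmd -0.03 tilt [-0.002 -0.001 -1.   ] F [ 0.52 -0.38 -1.03]
```

```bash
python3 -m pendant '[-1,-25.5,38.7,0,0,-1,-25.5,38.7,0,0,-1,-25.5,38.7,0,0,-1,0,0,0,0,-1,0,0,0,0]'|egrep 'clock|pos|force';  python3 -c "
from h import *
print(here());shot('w11')
im=cams.read_camera('scene');cv2.imwrite('pics/s11.png',im[:,:,::-1])"; python3 m.py w11
```

```text
clock: 25.62
tool_pos: [592.3, 74.8, 116.3]
contact_force: [-0.4, -0.6, -0.6]
[ 43.30792179  54.23430066 116.34425853]
1 [169.6 234.9] digit for h 13,15,17,19: [np.float64(4.051), np.float64(4.037), np.float64(4.024), np.float64(4.01)]
2 [173.  238.8] digit for h 13,15,17,19: [np.float64(6.991), np.float64(6.978), np.float64(6.965), np.float64(6.952)]
3 [168.8 234.5] digit for h 13,15,17,19: [np.float64(2.061), np.float64(2.047), np.float64(2.034), np.float64(2.02)]
```

View pics/w11_lid.png

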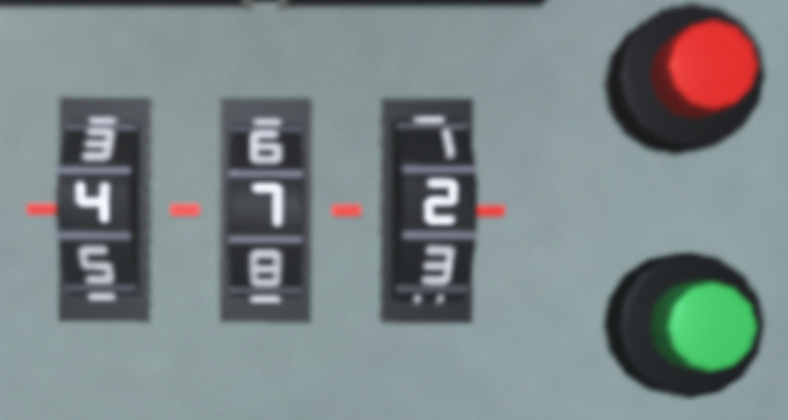

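View pics/s11.png

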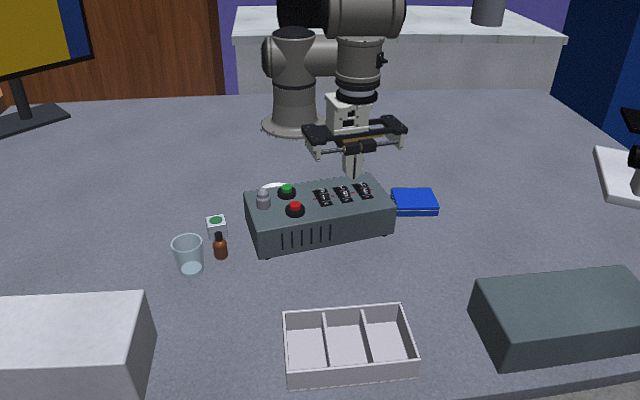

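The wheels show 4 7 2 at the red marks (mark row 210). Both buttons are out, at about (712,326) green and (712,64) red. The bystanders are where they were and the robot is touching nothing.

```bash
python3 -c "
from plant import ctrl
print(ctrl.hand_in())"
```

```text
the job is handed in; nothing more can be done
None
```

The wheels are set to 4 7 2. I pressed the green button fully in after that, let it go, and handed the job in at about 26 s of the 64 s allowed.

- **Wheels:** I rolled them with the closed fingertips, and the highest downward force I read on any wheel was about 7.4 N (limit 16 N). The last wrist-camera view measures them at about 4.02, 6.97 and 2.02–2.03 digits, so each is within about 0.02 rad of its marks.
- **Green button:** It came to its stop after about 6 mm of travel. I held it there at about 19 N and it sprang back out when released.
- **Red button and other things:** I never touched the red button. In the last camera views the other things look unmoved and the robot is clear of everything.
- **A check that disagreed:** The real fingertips end about 30 mm above the reported tool point. The images and the contact heights both showed this, so I found every contact by force instead of by the stated height.
- **Left as is:** I did not correct the last 0.6 mm or so on the middle wheel.

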